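# Load the sample crate up the feeder ramp

## Robot

A 7-joint arm with a two-finger parallel gripper is mounted at the origin on the work surface. World frame = base frame: x ahead of the robot, y to its left, z up, the work surface at z = 0. Lengths are in mm, angles in rad, forces in N, time in s.
With the tool pointing down it reaches from about 425 to 1025 mm from the base axis. Payload 9.4 kg.
Tool frame: the origin (TCP) lies at the very end of the fingers, on their centre line; the grasp point (between the pads) lies 19 mm behind it (manip.pinch_z is the distance from the TCP to the grasp point, in mm); z points along the fingers, y is the line along which they close (so a half turn about z gives the same grasp; the last joint's range is limited). The gripper opens to 93 mm and grips with 3 to 60 N. Pads are 15 mm wide; open, the fingers measure 128 mm over their backs; the gripper's body (75 mm by 188 mm) begins 65 mm behind the grasp point.
Start: joints at [-0.077, 0.599, -0.003, 1.599, 0.002, 0.943, -0.08], TCP at [724.999, -0.008, 218.618] pointing down, gripper open.
Joint ranges: [-2.57, 2.57], [-0.35, 1.97], [-1.29, 1.29], [0.11, 2.56], [-1.05, 4.19], [0.11, 1.86], [-2.63, 2.63]. Speed limits (rad/s): [2.22, 2.22, 3.01, 3.01, 3.14, 3.14, 3.14].

## Interface

Orientations are given as a unit quaternion [x, y, z, w].
In Python, from station import readout, vision, sign_off, look_for, manip gives the robot as it stands. The module is installed in compiled form; this text tells all that it offers.
- The arm moves only by the shell command python3 -m crank 'ROWS'. ROWS is text: rows parted by semicolons, each of 7 numbers parted by spaces: the turn, a rotation vector about the tool's x, y, z in degrees, then the shift along the tool's x, y, z in cm, then the opening, from 0 (shut) to 1 (fully open). A call has 1 to 8 rows; each row is the pose to reach, as a shift and turn from the pose commanded when the call began, along the tool's axes at that moment; what a row does not reach only later rows make up. A row lasts 1/10 s, in which the tool goes at most 50 mm and 8.59 degrees, less where a joint would pass 70% of its speed; a pose out of reach is approached as far as the arm can. A call with a gripper value outside its range is refused whole. The fingers move at their own pace and stop on an object; the grip force is fixed at half the most. Time passes only in rows, so rows that repeat a pose let the fingers close. It gives the time, the measured TCP pose, the force, the opening and the grip force at its end, in the units of the state.
- readout.get_state(): the state, without advancing time (a new reading comes with each control period).
- vision.grab_frame(name): name is "scene" or "side" or "wrist"; returns a dict with "frame" (480x640x3 uint8, red, green, blue), "intrinsics" (3x3 intrinsics, pixels), "cam_to_world" (4x4, takes a point from camera to world coordinates); the wrist camera has in their place "hand_eye" (4x4, takes a point from camera to tool coordinates, whose origin is the TCP and whose axes are the flange's). Camera axes: x right, y down, z forward; pixel columns grow to the right and rows downward; lengths in mm; the calibration is good to about 2 mm. A picture is of the moment at which its call begins: read the wrist's pose just before it. There is no depth.
- sign_off(): hands the job in; it is judged then, once.
Trained networks look in a picture, given as the dict that the camera call returned (one of the last four; its "shot" number tells which), for a name from the list of things; names that differ only in an ending like _2 or _b are one class to them, and where a whole thing is asked for, a point or a joint stands for the part that bears it (a point fixed in the world has none). Each returns a list of dicts, best first, with "conf" (0 to 1); they miss things now and then, are a little off and sometimes report something else, mostly with a low value. They report only what shows in the picture. A call takes as long as a camera call. They do not tell look-alikes from the thing itself.
- look_for(picture, label): "uv" ([column, row] in pixels, amid what is visible of it).
The state is a dict: "t": time; "qpos": joint angles; "joint_vel": joint speeds; "tau": joint torques, N m; "tool_pos": TCP position; "ee_rot": TCP orientation; "wrist_force": force on the tool from outside, world axes, zero at the start; "wrist_torque": the same for the moment, N m; "grip_width": opening from 0.0 (shut) to 1.0 (fully open); "grasp_force": force on a finger pad.
Only numpy, scipy, OpenCV 4.12 (cv2) and the standard library are available. Lean on these libraries where they do the work, as an engineer would, in place of code of your own. Each camera call takes 0.05 s, during which the arm holds its last target. There are 200 camera calls.

## Task

Load the sample crate into the feeder. Set it down level on the flat apron at the foot of the ramp, handle along the ramp, and let go; then, without gripping it again, push it gently up the ramp from behind until its rear edge drops behind the lip of the receiving station and it lies flat on the station's floor, held there by the lip, and leave it. Feel for the station's spring buffer and never push harder than about 15 N, never tip the crate over, and leave the other things on the bench alone.

Things in the scene. Friction and masses are not known exactly. Their poses are not given: they have to be found in the camera images.
- crate: Open grey plastic crate of vials, 90 mm long (x), 70 wide (y), walls 38 high, 0.3 to 0.65 kg. Origin: centre of its underside; z up. Handle along x over the middle: a bar 60 long, 14 wide (y), 54 to 66 above the underside, on posts 14 wide at x = -26 and 26. Both ends are alike, plain and upright; either may lead; push there, 15 to 35 above the underside.
- ramp: The feeder, fixed: a steel chute between white guides. Origin on the bench under the apron; x = direction of pushing, up the ramp; y left of it; z up. In mm along x: flat apron -70 to 55 (120 wide, top at z 4), ramp 55 to 155 climbing straight from z 4 to 34, flat crest at z 34 to 182, then the receiving station. Guides 78 apart inside, 6 thick, tops at z 48.
- apron_spot (a point): Point on the apron's top, at x = -20, y = 0 of the ramp frame: set the crate's centre down here. Axes as the ramp's. The apron has no walls before x = 23; from there to x = 55 guides (tops 26 mm above the bench) flare inwards from 115 mm apart to the channel's 78.
- ramp_foot (a point): Middle of the ramp's foot, x = 55 mm, z = 4 mm of the ramp frame. From here the steel slope climbs 30 mm over 100 mm. Axes as the ramp's. From here on the crate must not be gripped. Crate and steel are smooth (friction about 0.2 to 0.3): the crate may slide back down if left on the slope.
- crest_end (a point): Middle of the end of the flat crest, x = 182 mm, z = 34 mm of the ramp frame; axes as the ramp's. Beyond it, in line: the station's landing (z 33), ending in a lip 9 mm tall, then a level floor (z 24) between guides 80 mm apart, tops at z 48, with a white housing 62 high at the far end. The seated crate rests against the lip, its underside at z 24, centre 45 mm past the lip.
- station_zone (a point): Point at x = 200 mm, z = 34 mm of the ramp frame, only a rough mark: the station is clamped anew each time and not measured; its lip lies anywhere at x = 186 to 216. A spring buffer (black pad, z 25 to 40) faces the crate 89 mm past the lip: 2 N per mm, travel 30 mm; it must yield 1 to 3 mm before the rear edge clears. The rear may hang by friction on the pusher: ease it down.
- jar: bystander, to be left alone, loose; origin at the centre of its underside: white jar, 56 mm across, 60 tall
- beaker: bystander, to be left alone, loose; origin at the centre of its underside: glass beaker, 66 mm across, 85 tall
- spatula: bystander, to be left alone, loose; origin at the centre of its underside: steel spatula with a wooden handle, lying along its x, 180 mm long
- mouse: bystander, to be left alone, loose; origin at the centre of its underside: black computer mouse, 100 by 60 by 32 mm
There are look-alikes about, which are no part of the job. Leave any red or yellow look-alike of the crate alone.

How it is judged (in metres and radians):
On the way, in this order (a step that is already met when the one before it is completed fails the run):
1. the crate stands level on the apron, in line with the ramp within 0.3 rad, its centre within x -50 to +10 mm and 20 mm of the ramp's middle line, and is let go (x of crate in the frame of ramp between -0.05 and 0.01 m and y of crate in the frame of ramp between -0.02 and 0.02 m and z of crate in the frame of ramp below 0.009 m and angle between crate's own z axis and vertical below 0.05 rad and angle between the x axis of crate and the x axis of ramp, either way round below 0.3 rad and contact force between the fingers and crate below 0.2 N), for 0.2 s.
2. the crate is being pushed up the slope, lying on it (x of crate in the frame of ramp between 0.07 and 0.17 m and angle between crate's own z axis and vertical above 0.15 rad and contact force between crate and ramp above 0.3 N), for 0.05 s.
At the end, for the whole second after the job is handed in: The crate lies flat on the station's floor behind the lip: underside 20 to 27 mm above the bench, tilted less than 0.04 rad, in line with the ramp within 0.1 rad, its centre 215 to 275 mm along the ramp's x and within 12 mm of its middle line, at rest and let go (x of crate in the frame of ramp between 0.215 and 0.275 m and y of crate in the frame of ramp between -0.012 and 0.012 m and z of crate in the frame of ramp between 0.02 and 0.027 m and angle between crate's own z axis and vertical below 0.04 rad and angle between the x axis of crate and the x axis of ramp, either way round below 0.1 rad and contact force between the fingers and crate below 0.2 N and linear speed of crate below 0.01 m/s and angular speed of crate below 0.1 rad/s); the robot touches nothing.
It fails at once if once its centre is past x = 15 mm of the ramp frame and lower than 55 mm above the bench, the crate is pushed or gripped with more than 18 N (x of crate in the frame of ramp above 0.015 m and y of crate in the frame of ramp between -0.08 and 0.08 m and z of crate in the frame of ramp below 0.055 m and contact force between the fingers and crate above 18 N).
It fails at once if the crate is tipped by more than 0.6 rad (angle between crate's own z axis and vertical above 0.6 rad).
It fails at once if a bystander is moved by more than 30 mm (distance of any of jar, beaker, spatula, mouse from where it was at the start of the episode above 0.03 m).
It also fails if it takes over 58 s, if anything falls off the work surface, if the arm or the gripper's body presses on something with over 40 N, if the wrist force passes 120 N, or if a joint passes its speed limit or range.

## Working session

There is one attempt and no reset: what is moved stays moved. The work goes in short steps, Python scripts to look and compute and a shell command to move; the robot and the scene stay as the last step left them, time stands still between calls to the robot, and variables do not carry over. Pictures are saved under pics/ and viewed, at most 10 in all, crops included, and the job is handed in when it is done.

```bash
mkdir -p pics; cat > h.py <<'E'
import numpy as np, cv2
from station import readout, vision, look_for
from scipy.spatial.transform import Rotation as R
def shot(n):
    s=readout.get_state(); p=vision.grab_frame(n)
    if n=="wrist":
        T=np.eye(4); T[:3,:3]=R.from_quat(s["ee_rot"]).as_matrix(); T[:3,3]=s["tool_pos"]
        p["T"]=T@np.array(p["hand_eye"])
    else: p["T"]=np.array(p["cam_to_world"])
    return p
def ray(p,uv,z):
    K=np.array(p["intrinsics"]);d=p["T"][:3,:3]@np.linalg.solve(K,[uv[0],uv[1],1]);o=p["T"][:3,3]
    return (o+d*(z-o[2])/d[2]).round(1)
def proj(p,X):
    K=np.array(p["intrinsics"]);c=np.linalg.inv(p["T"])@np.append(X,1); u=K@c[:3]; return (u[:2]/u[2]).round(1)
def save(p,f): cv2.imwrite("pics/"+f,p["frame"][:,:,::-1])
E
python3 - <<'E'
from h import *
for n in ("scene","side"):
    p=shot(n); save(p,n+"0.png")
    print(n,p["T"][:3,3].round(0))
    for l,z in (("crate",40),("ramp",20),("jar",30),("beaker",40),("spatula",5),("mouse",15)):
        print(l,[(np.round(d["uv"]),round(d["conf"],2),ray(p,d["uv"],z)) for d in look_for(p,l)[:4]])
print(readout.get_state())
E
```

```text
scene [ 809. -579.  757.]
crate [(array([284., 279.]), 0.91, array([ 450.5, -151. ,   40. ])), (array([325., 218.]), 0.91, array([428.3,  38.4,  40. ])), (array([213., 265.]), 0.89, array([ 306.7, -200.7,   40. ])), (array([132., 296.]), 0.69, array([ 223. , -342.9,   40. ]))]
ramp []
jar [(array([452., 178.]), 0.51, array([616.6, 332.6,  30. ]))]
beaker [(array([378., 159.]), 0.79, array([431.1, 294. ,  40. ]))]
spatula [(array([223., 348.]), 0.8, array([ 430.1, -322.5,    5. ]))]
mouse [(array([245., 427.]), 0.75, array([ 558.5, -414.6,   15. ]))]
side [ 320. 1020.  626.]
crate [(array([332., 273.]), 0.87, array([398.9,  98.5,  40. ])), (array([320., 225.]), 0.78, array([442.8, -89.2,  40. ])), (array([391., 217.]), 0.77, array([ 292.2, -148. ,   40. ])), (array([425., 191.]), 0.74, array([ 213.1, -300.6,   40. ]))]
ramp [(array([228., 222.]), 0.92, array([ 650. , -110.2,   20. ]))]
jar [(array([181., 358.]), 0.97, array([601.7, 354.6,  30. ]))]
beaker [(array([294., 325.]), 0.65, array([442.7, 262.2,  40. ]))]
spatula [(array([340., 192.]), 0.74, array([ 419.8, -339.5,    5. ])), 
[... 151 characters left out ...]
([-0.07673464,  0.59925683, -0.00250249,  1.59942913,  0.00179539,
        0.94290787, -0.07979665]), 'joint_vel': array([ 0.0011324 ,  0.00057299,  0.00101921, -0.00082496,  0.0016675 ,
        0.00153613,  0.0010377 ]), 'tau': array([-2.06525096e-03, -7.64599228e+01,  1.49594363e+00, -2.52659082e+01,
       -5.22195571e-02,  1.04398769e-02,  7.73820193e-05]), 'tool_pos': array([7.24981963e+02, 1.88947789e-02, 2.18638476e+02]), 'ee_rot': array([ 7.07085880e-01,  7.07127681e-01, -1.30634156e-05,  1.61146754e-05]), 'wrist_force': array([-0.09501387, -1.45542436,  0.67052587]), 'wrist_torque': array([-0.02117701,  0.04435941,  0.00255826]), 'grasp_force': 0.0, 'grip_width': 1.0021457889065424}
```

View pics/scene0.png

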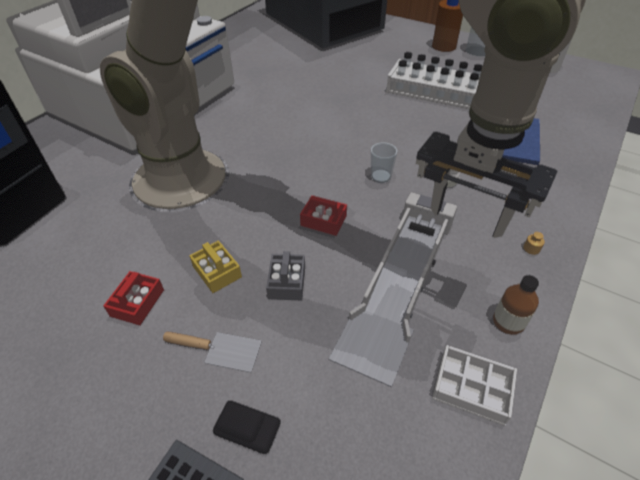

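View pics/side0.png

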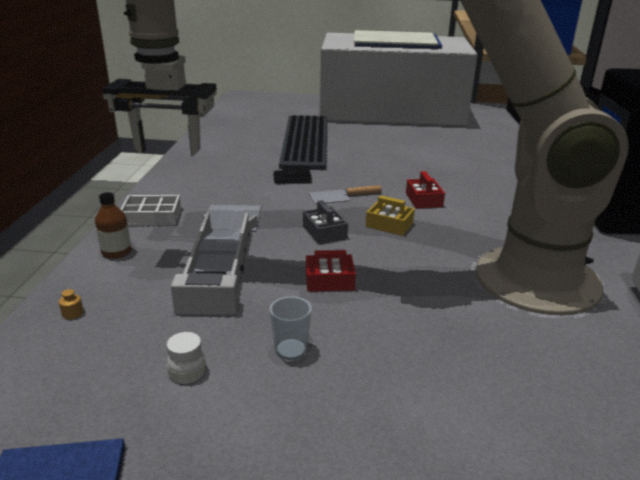

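The grey crate is at scene (285,277) and side (325,223). The apron corners in the scene view are about (351,313), (331,357), (394,381) and (413,333), and the station housing is at (430,207). The other crates are red or yellow look-alikes.

```bash
python3 - <<'E'
from h import *
p=shot("scene")
for uv in ((331,357),(394,381),(375,345)): print(uv,ray(p,uv,4))
for uv in ((412,197),(455,207),(408,330),(352,312)): print(uv,ray(p,uv,55 if uv[1]<250 else 26))
s=shot("side")
for uv in ((208,207),(260,207)): print(uv,ray(s,uv,4))
for uv in ((178,290),(240,290)): print(uv,ray(s,uv,62))
c=p["frame"][230:390,260:460,::-1]; cv2.imwrite("pics/c1.png",cv2.resize(c,None,fx=4,fy=4)[:600])
w=shot("wrist"); save(w,"w0.png"); print(w["hand_eye"],w["intrinsics"])
E
```

```text
(331, 357) [ 608.  -230.4    4. ]
(394, 381) [ 724.5 -210.9    4. ]
(375, 345) [ 664.1 -166.2    4. ]
(412, 197) [570.1 188.1  55. ]
(455, 207) [665.3 207.9  55. ]
(408, 330) [ 705.3 -118.5   26. ]
(352, 312) [ 599.  -139.2   26. ]
(208, 207) [ 724.2 -207.8    4. ]
(260, 207) [ 602.5 -226.4    4. ]
(178, 290) [647.  222.8  62. ]
(240, 290) [544.  208.3  62. ]
[[ 1.25457329e-04 -9.69103822e-01 -2.46653129e-01  6.85571962e+01]
 [ 9.99999938e-01  4.02266631e-05  3.50587519e-04 -1.21333796e-01]
 [-3.29833673e-04 -2.46653157e-01  9.69103767e-01 -1.66651236e+02]
 [ 0.00000000e+00  0.00000000e+00  0.00000000e+00  1.00000000e+00]] [[419.98724052   0.         315.23338349]
 [  0.         419.98724052 239.33219926]
 [  0.           0.           1.        ]]
```

View pics/w0.png

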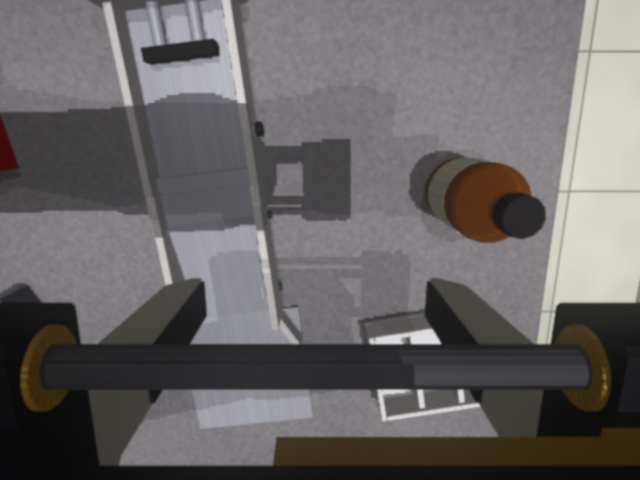

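The wrist view shows the apron's front edge from (200,428) to (312,415). The inner guide edges run about (120,10)–(157,210) and (223,0)–(262,230). The black pad's near edge runs (145,62)–(218,54), with a seam at (160,182)–(245,168).

```bash
python3 - <<'E'
from h import *
w=shot("wrist")
for uv,z in (((200,428),4),((312,415),4),((120,10),48),((157,210),48),((223,0),48),((262,230),48),((145,62),25),((218,54),25),((160,182),33),((245,168),33)): print(uv,ray(w,uv,z))
E
```

```text
(200, 428) [ 603.2 -234.4    4. ]
(312, 415) [ 721.7 -218.5    4. ]
(120, 10) [583.  154.9  48. ]
(157, 210) [596.2   7.4  48. ]
(223, 0) [658.2 161.4  48. ]
(262, 230) [681.1  -9.3  48. ]
(145, 62) [588.9 123.1  25. ]
(218, 54) [647.6 129.   25. ]
(160, 182) [595.2  28.4  33. ]
(245, 168) [666.7  40.   33. ]
```

View pics/c1.png

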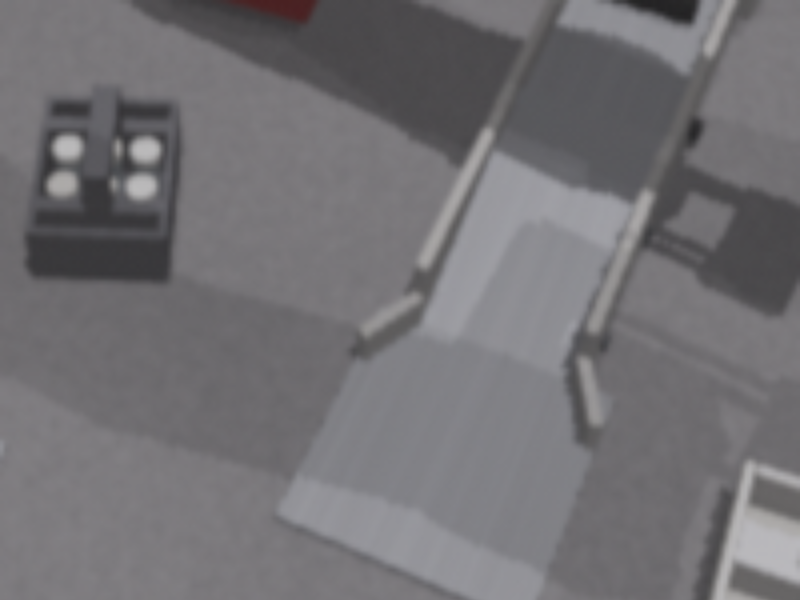

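```bash
python3 -m crank '0 0 0 -6 -12 0 1;0 0 0 -13.5 -26 0 1;0 0 0 -13.5 -26 0 1;0 0 0 -13.5 -26 0 1;0 0 0 -13.5 -26 0 1;0 0 0 -13.5 -26 0 1;0 0 0 -13.5 -26 0 1;0 0 0 -13.5 -26 0 1'
python3 - <<'E'
from h import *
w=shot("wrist"); save(w,"w1.png")
for d in look_for(w,"crate")[:3]: print(d, ray(w,d["uv"],40))
E
```

```text
t: 1.7
tool_pos: [465.0, -135.5, 219.3]
ee_rot: [0.708, 0.707, 0.0, 0.001]
wrist_force: [1.5, 0.9, 0.9]
grip_width: 0.999
grasp_force: 0.0
{'uv': [225.6, 5.8], 'conf': 0.95} [398.8  24.4  40. ]
{'uv': [282.2, 210.3], 'conf': 0.78} [ 437.7 -130.    40. ]
{'uv': [120.3, 263.1], 'conf': 0.73} [ 297.3 -175.9   40. ]
```

View pics/w1.png

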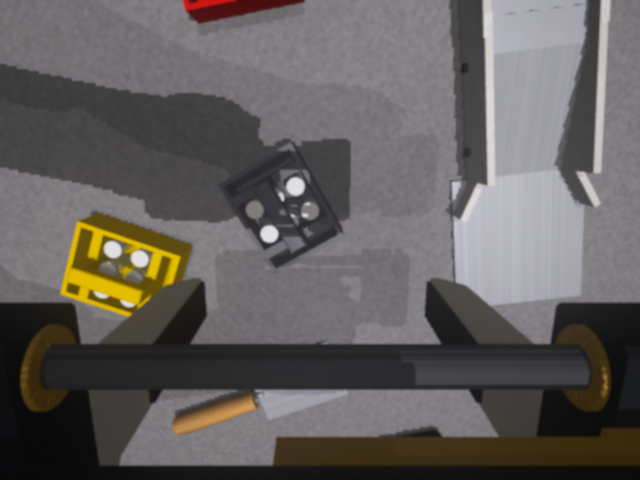

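The wrist view shows the crate rim corners at about (291,142), (342,232), (275,267) and (220,184), with the handle running down-right. The ramp lies at right: apron front edge (458,303)–(580,295), guide-top inner edges left (494,30)–(495,183) and right (602,10)–(596,170).

```bash
python3 - <<'E'
from h import *
w=shot("wrist")
P=[ray(w,uv,38)[:2] for uv in ((291,142),(342,232),(275,267),(220,184))]
print(P,np.mean(P,0)); 
for i in range(4): d=P[(i+1)%4]-P[i]; print(np.linalg.norm(d).round(1),np.degrees(np.arctan2(d[1],d[0])).round(1))
for uv,z in (((458,305),4),((582,295),4),((454,180),4),((583,200),4),((494,30),45),((496,183),13),((594,172),13)): print(uv,ray(w,uv,z))
c=w["frame"][130:280,200:360,::-1]; cv2.imwrite("pics/c2.png",cv2.resize(c,None,fx=4,fy=4,interpolation=cv2.INTER_CUBIC))
E
```

```text
[array([447.1, -73.5]), array([ 489.5, -148.1]), array([ 431.8, -179.3]), array([ 388. , -107.4])] [ 439.1   -127.075]
85.8 -60.4
65.6 -151.6
84.2 121.3
68.1 29.8
(458, 305) [ 606.3 -229.3    4. ]
(582, 295) [ 726.  -218.9    4. ]
(454, 180) [ 592.4 -107.7    4. ]
(583, 200) [ 712.2 -125.8    4. ]
(494, 30) [599.4   7.9  45. ]
(496, 183) [ 626.9 -109.3   13. ]
(594, 172) [712.2 -99.6  13. ]
```

View pics/c2.png

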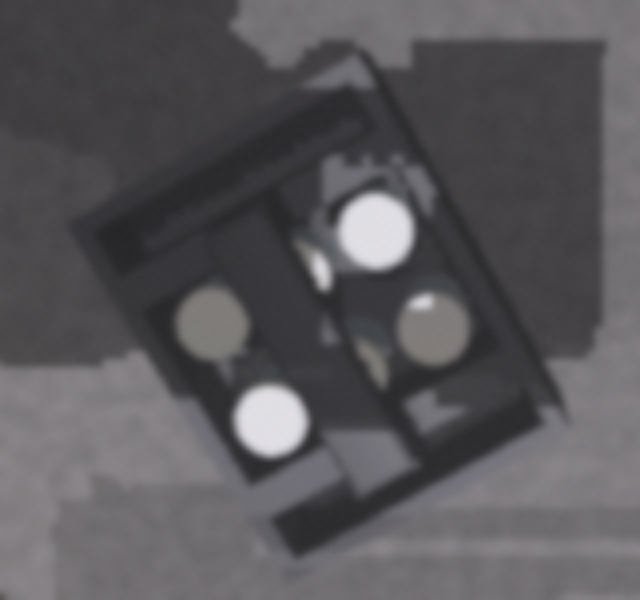

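```bash
python3 -m crank '0 0 -8 0.4 -1.3 4 1;0 0 -16 0.85 -2.6 7 1;0 0 -24 0.85 -2.6 10 1;0 0 -30 0.85 -2.6 12.5 1;0 0 -30 0.85 -2.6 12.5 1;0 0 -30 0.85 -2.6 12.5 1'
python3 - <<'E'
from h import *
w=shot("wrist"); save(w,"w2.png")
print([ (d['uv'],d['conf'],ray(w,d['uv'],50)) for d in look_for(w,"crate")[:2]])
s=readout.get_state(); print(s["tool_pos"],proj(w,s["tool_pos"]), R.from_quat(s["ee_rot"]).as_matrix().round(3))
E
```

```text
t: 2.45
tool_pos: [439.5, -126.1, 93.4]
ee_rot: [0.501, 0.865, -0.0, -0.001]
wrist_force: [-0.3, 0.2, 0.3]
grip_width: 1.0
grasp_force: 0.0
[([54.4, 223.5], 0.92, array([ 312.3, -172.1,   50. ])), ([307.0, 255.4], 0.87, array([ 432.7, -122.5,   50. ]))]
[ 439.99240157 -126.40004214   94.49849345] [315.3 301. ] [[-0.498  0.867  0.001]
 [ 0.867  0.498 -0.   ]
 [-0.001  0.001 -1.   ]]
```

View pics/w2.png

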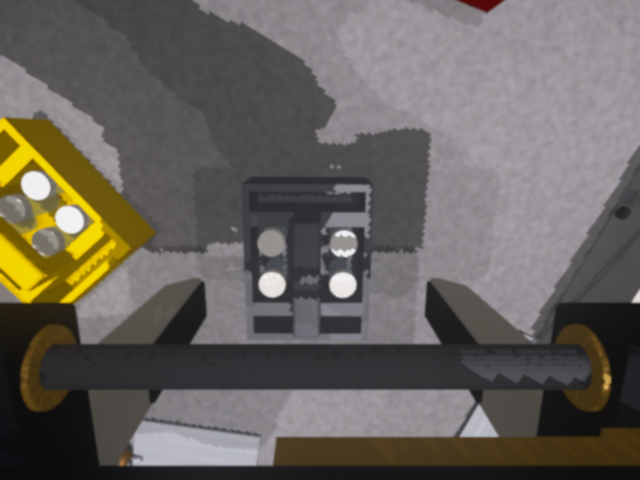

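Crate is square to the gripper: rim spans (245,181)–(370,335) and the handle is centred at column 306, which makes it about 4 mm off in tool −y.

```bash
python3 -m crank '0 0 0 -0.1 -0.4 1 1;0 0 0 -0.1 -0.4 3.5 1;0 0 0 -0.1 -0.4 5 1;0 0 0 -0.1 -0.4 5 1;0 0 0 -0.1 -0.4 5 0;0 0 0 -0.1 -0.4 5 0;0 0 0 -0.1 -0.4 5 0;0 0 0 -0.1 -0.4 5 0'; python3 -m crank '0 0 0 0 0 0 0;0 0 0 0 0 0 0;0 0 0 0 0 -1 0;0 0 0 0 0 -3 0;0 0 0 0 0 -5 0;0 0 0 0 0 -5 0'
```

```text
t: 3.35
tool_pos: [436.4, -129.5, 44.3]
ee_rot: [0.5, 0.866, 0.0, 0.001]
wrist_force: [0.6, 0.0, 0.3]
grip_width: 0.703
grasp_force: 0.0
t: 3.95
tool_pos: [436.9, -129.7, 96.0]
ee_rot: [0.5, 0.866, 0.001, 0.002]
wrist_force: [-0.2, -0.1, 0.4]
grip_width: 0.192
grasp_force: 0.0
```

```bash
python3 -m crank '0 0 0 0 0 0 0.5;0 0 0 0 0 0 0.5;0 0 0 0 0 0 0.5;0 0 0 0 0 0 0.5;0 0 0 0 0 0 0.5;0 0 0 0 0 0 0.5'
python3 - <<'E'
from h import *
w=shot("wrist"); save(w,"w3.png")
print([ (d['uv'],d['conf'],ray(w,d['uv'],50)) for d in look_for(w,"crate")[:2]])
E
```

```text
t: 4.55
tool_pos: [435.9, -129.3, 93.4]
ee_rot: [0.5, 0.866, -0.0, -0.0]
wrist_force: [-0.5, 0.9, -0.1]
grip_width: 0.494
grasp_force: 0.0
[([493.1, 3.4], 0.73, array([443.1,  19.2,  50. ])), ([314.7, 253.3], 0.64, array([ 432.1, -122.8,   50. ]))]
```

View pics/w3.png

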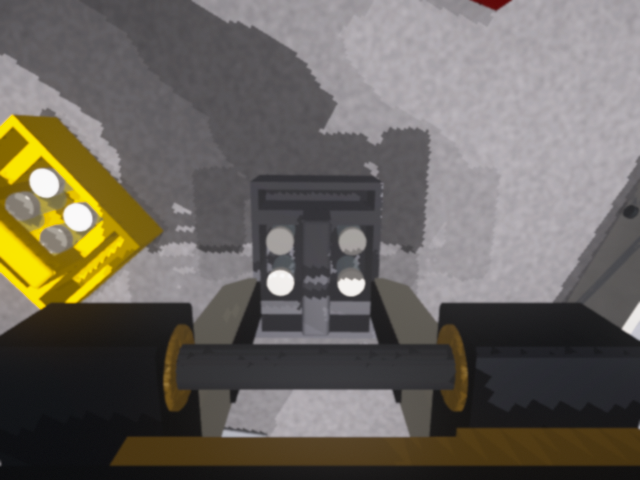

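The crate hasn't moved, and its handle is now centred at column 315. The fingers simply hadn't finished closing, so I'll go back down and give them longer.

```bash
python3 -m crank '0 0 0 0 0 2.5 0.5;0 0 0 0 0 5 0.5;0 0 0 0 0 5 0;0 0 0 0 0 5 0;0 0 0 0 0 5 0;0 0 0 0 0 5 0;0 0 0 0 0 5 0;0 0 0 0 0 5 0'; python3 -m crank '0 0 0 0 0 0 0;0 0 0 0 0 0 0;0 0 0 0 0 0 0;0 0 0 0 0 -0.5 0;0 0 0 0 0 -1 0'
```

```text
t: 5.45
tool_pos: [436.4, -129.6, 44.5]
ee_rot: [0.5, 0.866, 0.0, 0.001]
wrist_force: [-0.7, 0.6, 7.2]
grip_width: 0.146
grasp_force: 30.0
t: 5.95
tool_pos: [435.8, -129.4, 54.0]
ee_rot: [0.5, 0.866, -0.0, -0.0]
wrist_force: [0.1, -0.6, -4.1]
grip_width: 0.148
grasp_force: 30.0
```

```bash
python3 -m crank '0 0 0 0 0 -4 0;0 0 0 0 0 -7 0;0 0 5 -3 3.4 -8 0;0 0 10 -6 6.8 -8 0;0 0 15 -9 10.2 -8 0;0 0 20 -12 13.6 -8 0;0 0 23 -14.9 17.05 -8 0;0 0 23 -14.9 17.05 -8 0'; python3 -m crank '0 0 0 0 0 0 0;0 0 0 0 0 0 0'
python3 - <<'E'
from h import *
w=shot("wrist"); save(w,"w4.png"); s=readout.get_state(); print(s["tool_pos"])
for X in ([604.9,-230.1,4],[724.1,-214.8,4]): print(proj(w,X))
E
```

```text
t: 6.75
tool_pos: [663.8, -173.3, 133.6]
ee_rot: [0.663, 0.749, 0.002, 0.002]
wrist_force: [-0.2, 0.5, -4.1]
grip_width: 0.145
grasp_force: 30.0
t: 6.95
tool_pos: [656.5, -173.0, 133.2]
ee_rot: [0.663, 0.749, -0.001, -0.001]
wrist_force: [-0.5, -0.3, -4.5]
grip_width: 0.148
grasp_force: 30.0
[ 656.57900033 -173.03871982  133.50561658]
[238.3 295.6]
[398.  294.9]
```

View pics/w4.png

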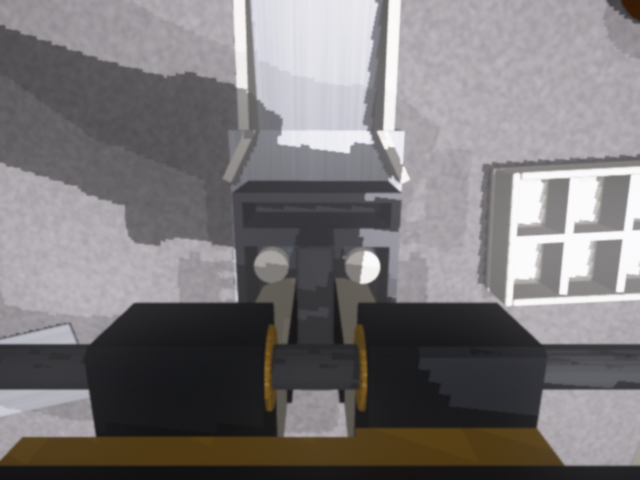

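The channel is aligned. Inner guide edges are at columns 248 and 386, and the apron's back edge spans (228,131)–(405,131). That puts it within about 1 mm of centre, with the TCP at ramp x ≈ −15. Next I'll lower the crate.

```bash
python3 -m crank '0 0 0 -0.2 0 3 0;0 0 0 -0.4 0 6 0;0 0 0 -0.4 0 7.5 0;0 0 0 -0.4 0 8 0;0 0 0 -0.4 0 8.3 0;0 0 0 -0.4 0 8.5 0;0 0 0 -0.4 0 8.5 0'
```

```text
t: 7.7
tool_pos: [659.4, -177.2, 49.8]
ee_rot: [0.663, 0.749, 0.0, 0.001]
wrist_force: [-0.0, 0.5, -2.0]
grip_width: 0.149
grasp_force: 30.0
```

```bash
python3 -m crank '0 0 0 0 0 0.1 0;0 0 0 0 0 0.1 0.4;0 0 0 0 0 0.1 0.4;0 0 0 0 0 0.1 0.4;0 0 0 0 0 0.1 0.4;0 0 0 0 0 -1 0.4;0 0 0 0 0 -3.5 0.4;0 0 0 0 0 -6 0.4'; python3 -m crank '0 7 0 -2.5 0 -6 0;0 14 0 -6 0 -5 0;0 20 0 -9 0 -5 0;0 20 0 -9 0 -3 0;0 20 0 -9 0 -3 0;0 20 0 -9 0 -3 0;0 20 0 -9 0 -3 0'
python3 - <<'E'
from h import *
p=shot("scene"); c=p["frame"][200:400,300:500,::-1]; cv2.imwrite("pics/s5.png",cv2.resize(c,None,fx=3,fy=3,interpolation=cv2.INTER_CUBIC))
print(readout.get_state()["tool_pos"])
E
```

```text
t: 8.5
tool_pos: [658.4, -177.1, 109.5]
ee_rot: [0.663, 0.749, -0.0, -0.0]
wrist_force: [-1.2, -0.3, 1.1]
grip_width: 0.4
grasp_force: 0.0
t: 9.2
tool_pos: [670.5, -264.3, 140.1]
ee_rot: [0.651, 0.739, 0.115, -0.13]
wrist_force: [0.3, 0.2, -0.4]
grip_width: 0.003
grasp_force: 0.0
[ 670.59391456 -264.38948817  140.21636761]
```

View pics/s5.png

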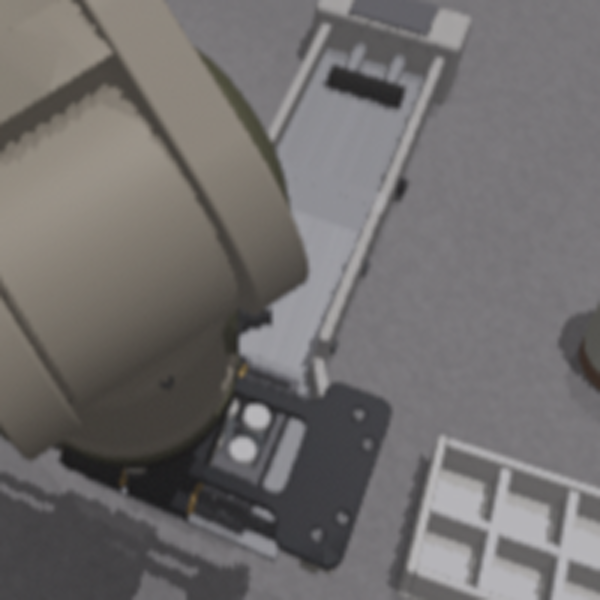

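```bash
python3 -m crank '0 0 0 -1.5 0 4 0;0 0 0 -2.9 0 8 0;0 0 0 -3.9 0 10.7 0;0 0 0 -3.9 0 10.7 0;0 0 0 -3.9 0 10.7 0'
python3 - <<'E'
from h import *
s=readout.get_state(); print(s["tool_pos"],s["wrist_force"]); w=shot("wrist"); save(w,"w6.png"); print([(d['uv'],d['conf']) for d in look_for(w,"crate")])
E
```

```text
t: 9.75
tool_pos: [670.5, -265.5, 26.0]
ee_rot: [0.652, 0.738, 0.115, -0.13]
wrist_force: [-0.2, -0.1, 0.4]
grip_width: 0.003
grasp_force: 0.0
[ 670.47649318 -265.48823515   25.96288207] [-0.19728557 -0.06638008  0.44555203]
[([315.6, 103.8], 0.95)]
```

View pics/w6.png

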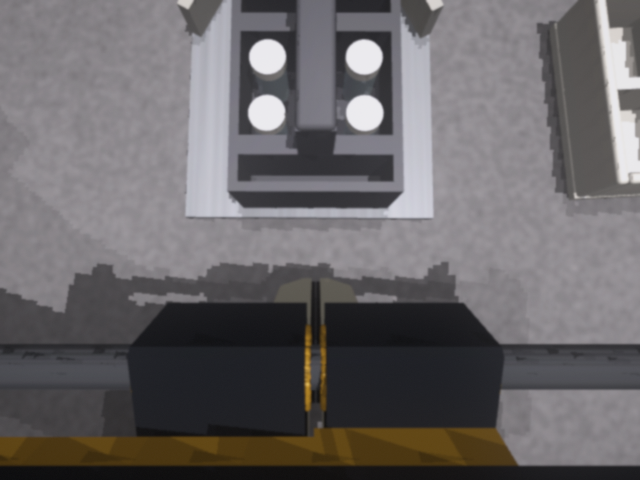

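The crate sits on the apron in line with the tool. Its rear edge is at row 195–207, columns 232–400, and the apron's front edge is at row 216, columns 188–432. I'm starting the push.

```bash
python3 -m crank '0 0 0 1.41 0 0.51 0;0 0 0 2.63 0 0.96 0;0 0 0 3.2 0 1.16 0;0 0 0 3.76 0 1.37 0;0 0 0 4.32 0 1.57 0;0 0 0 4.89 0 1.78 0;0 0 0 5.45 0 1.98 0;0 0 0 6.02 0 2.19 0'
```

```text
t: 10.65
tool_pos: [661.8, -202.7, 24.7]
ee_rot: [0.653, 0.737, 0.115, -0.13]
wrist_force: [-0.7, -0.7, 0.9]
grip_width: 0.005
grasp_force: 0.6
```

```bash
python3 -m crank '0 0 0 0.47 0 0.17 0;0 0 0 0.94 0 0.34 0;0 0 0 1.41 0 0.51 0;0 0 0 1.88 0 0.68 0;0 0 0 2.35 0 0.86 0;0 0 0 2.82 0 1.03 0;0 0 0 3.29 0 1.2 0;0 0 0 3.76 0 1.37 0'; python3 - <<'E'
from h import *
w=shot("wrist"); save(w,"w7.png"); print([(d['uv'],d['conf']) for d in look_for(w,"crate")])
E
```

```text
t: 11.45
tool_pos: [656.8, -162.7, 24.7]
ee_rot: [0.653, 0.738, 0.115, -0.13]
wrist_force: [0.5, -1.2, -0.8]
grip_width: 0.006
grasp_force: 0.8
[([317.4, 165.2], 0.87)]
```

```bash
python3 -m crank '0 0 0 0.56 0 0.2 0;0 0 0 1.13 0 0.41 0;0 0 0 1.69 0 0.62 0;0 0 0 2.26 0 0.82 0;0 0 0 2.82 0 1.03 0;0 0 0 3.38 0 1.23 0;0 0 0 3.95 0 1.44 0;0 0 0 4.32 0 1.57 0'; python3 - <<'E'
from h import *
w=shot("wrist"); print([(d['uv'],d['conf']) for d in look_for(w,"crate")])
E
```

```text
t: 12.35
tool_pos: [651.4, -116.9, 24.9]
ee_rot: [0.652, 0.738, 0.115, -0.13]
wrist_force: [-0.9, -2.6, 0.8]
grip_width: 0.006
grasp_force: 1.3
[([313.3, 158.1], 0.58)]
```

```bash
python3 -m crank '0 0 0 0.63 0 0.04 0;0 0 0 1.25 0 0.07 0;0 0 0 1.88 0 0.11 0;0 0 0 2.5 0 0.14 0;0 0 0 3.13 0 0.18 0;0 0 0 3.76 0 0.22 0;0 0 0 4.38 0 0.25 0;0 0 0 5 0 0.29 0'; python3 - <<'E'
from h import *
w=shot("wrist"); print([(d['uv'],d['conf']) for d in look_for(w,"crate")])
E
```

```text
t: 13.25
tool_pos: [645.5, -69.5, 39.4]
ee_rot: [0.653, 0.738, 0.115, -0.13]
wrist_force: [0.4, -2.2, 0.7]
grip_width: 0.003
grasp_force: 1.1
[([316.6, 161.6], 0.89)]
```

```bash
python3 -m crank '0 0 0 0.63 0 0.04 0;0 0 0 1.25 0 0.07 0;0 0 0 1.88 0 0.11 0;0 0 0 2.5 0 0.14 0;0 0 0 3.13 0 0.18 0;0 0 0 3.76 0 0.22 0;0 0 0 4.38 0 0.25 0;0 0 0 5 0 0.29 0'; python3 - <<'E'
from h import *
w=shot("wrist"); save(w,"w8.png");print([(d['uv'],d['conf']) for d in look_for(w,"crate")])
E
```

```text
t: 14.15
tool_pos: [639.5, -21.7, 53.6]
ee_rot: [0.652, 0.738, 0.115, -0.13]
wrist_force: [-0.4, -0.2, 0.7]
grip_width: 0.005
grasp_force: 0.3
[([4.1, 85.0], 0.79), ([315.5, 171.4], 0.74), ([268.8, 289.5], 0.27)]
```

```bash
python3 -m crank '0 0 0 0.5 0 0.07 0;0 0 0 0.97 0 0.24 0;0 0 0 1.44 0 0.41 0;0 0 0 1.91 0 0.58 0;0 0 0 2.38 0 0.76 0;0 0 0 2.85 0 0.93 0'; python3 - <<'E'
from h import *
w=shot("wrist"); save(w,"w9.png");print([(d['uv'],d['conf']) for d in look_for(w,"crate")])
E
```

```text
t: 14.85
tool_pos: [635.9, 7.8, 54.4]
ee_rot: [0.653, 0.738, 0.115, -0.13]
wrist_force: [0.1, -0.1, -0.6]
grip_width: 0.005
grasp_force: 0.3
[([315.1, 176.7], 0.85), ([2.5, 139.8], 0.77)]
```

```bash
python3 -m crank '0 0 0 0.28 0 0.1 0;0 0 0 0.56 0 0.21 0;0 0 0 0.56 0 0.21 0'; python3 -m crank '0 0 0 0.19 0 0.07 0;0 0 0 0.19 0 0.07 0';python3 -m crank '0 0 0 0.19 0 0.07 0;0 0 0 0.19 0 0.07 0'
```

```text
t: 15.25
tool_pos: [635.2, 13.8, 54.5]
ee_rot: [0.652, 0.738, 0.115, -0.13]
wrist_force: [-0.6, -0.5, 0.0]
grip_width: 0.002
grasp_force: 0.0
t: 15.45
tool_pos: [635.0, 15.5, 54.5]
ee_rot: [0.653, 0.738, 0.115, -0.13]
wrist_force: [0.1, -0.4, -0.2]
grip_width: 0.006
grasp_force: 0.2
t: 15.65
tool_pos: [634.7, 17.6, 54.4]
ee_rot: [0.652, 0.738, 0.115, -0.13]
wrist_force: [-0.0, 0.0, 1.0]
grip_width: 0.007
grasp_force: 0.2
```

```bash
python3 -m crank '0 0 0 0.19 0 0.07 0;0 0 0 0.19 0 0.07 0'; python3 -m crank '0 0 0 0.19 0 0.07 0;0 0 0 0.19 0 0.07 0';python3 - <<'E'
from h import *
w=shot("wrist"); save(w,"w10.png");print([(d['uv'],d['conf']) for d in look_for(w,"crate")])
g=cv2.cvtColor(w["frame"],cv2.COLOR_RGB2GRAY); print(g[60:300:4,[250,380]].T)
E
```

```text
t: 15.85
tool_pos: [634.5, 19.7, 54.4]
ee_rot: [0.652, 0.738, 0.115, -0.13]
wrist_force: [-0.2, -0.4, -0.3]
grip_width: 0.004
grasp_force: 0.2
t: 16.05
tool_pos: [634.2, 21.7, 54.4]
ee_rot: [0.652, 0.738, 0.115, -0.13]
wrist_force: [0.4, 0.2, -0.1]
grip_width: 0.004
grasp_force: 0.2
[([315.8, 175.0], 0.78), ([0.8, 161.8], 0.72)]
[[184 170 114 107  55  59  59  59  58  82 116 117 118 116  62  63  63  63
   67  99 108  73  60  59  62  64  65  65  63  64  65  91 187 226 224 170
   68  61  64 114 125 125 125 124  74  61  58  57  70  71  57 118 125  87
   47  46  66  76  77  96]
 [188 183 114 111  55  54  55  54  50  61 115 116 117 116  59  59  59  84
  212 235 236 232 176  70  59  59  60  60  61  61  70 211 236 237 237 236
  220  81  66  99 129 129 130 130  94  61  59  55  59  62  61 109 132 130
   56  54  60  79  78  98]]
```

```bash
for i in 1; do :; done; python3 -m crank '0 0 0 0.19 0 0.07 0;0 0 0 0.19 0 0.07 0'; python3 -m crank '0 0 0 0.19 0 0.07 0;0 0 0 0.19 0 0.07 0'
```

```text
t: 16.35
tool_pos: [634.1, 23.7, 54.5]
ee_rot: [0.652, 0.738, 0.115, -0.13]
wrist_force: [0.8, 0.0, 0.1]
grip_width: 0.002
grasp_force: 0.2
t: 16.55
tool_pos: [633.7, 25.7, 54.4]
ee_rot: [0.652, 0.738, 0.115, -0.13]
wrist_force: [0.1, -0.7, 0.6]
grip_width: 0.003
grasp_force: 0.2
```

```bash
python3 -m crank '0 0 0 0.19 0 0.07 0;0 0 0 0.19 0 0.07 0'; python3 -m crank '0 0 0 0.19 0 0.07 0;0 0 0 0.19 0 0.07 0'; python3 - <<'E'
from h import *
w=shot("wrist"); save(w,"w11.png");print([(d['uv'],d['conf']) for d in look_for(w,"crate")])
E
```

```text
t: 16.75
tool_pos: [633.5, 27.7, 54.4]
ee_rot: [0.652, 0.738, 0.115, -0.13]
wrist_force: [0.9, -1.3, -0.3]
grip_width: 0.005
grasp_force: 0.3
t: 16.95
tool_pos: [633.4, 29.1, 54.3]
ee_rot: [0.653, 0.738, 0.115, -0.13]
wrist_force: [1.3, -1.9, -1.1]
grip_width: 0.006
grasp_force: 1.0
[([316.2, 176.3], 0.6), ([0.9, 171.2], 0.57)]
```

```bash
python3 -m crank '0 0 0 0.09 0 0.03 0;0 0 0 0.09 0 0.03 0'; python3 -m crank '0 0 0 0.09 0 0.03 0;0 0 0 0.09 0 0.03 0'; python3 - <<'E'
from h import *
w=shot("wrist"); save(w,"w12.png");print([(d['uv'],d['conf']) for d in look_for(w,"crate")])
a=[cv2.cvtColor(cv2.imread(f"pics/w{i}.png"),cv2.COLOR_BGR2GRAY) for i in (9,11,12)]
for g in a: print(g[230:300:2,380])
E
```

```text
t: 17.25
tool_pos: [633.4, 29.8, 54.3]
ee_rot: [0.653, 0.737, 0.115, -0.13]
wrist_force: [-0.1, -3.8, -1.2]
grip_width: 0.005
grasp_force: 2.0
t: 17.45
tool_pos: [633.3, 30.5, 54.3]
ee_rot: [0.653, 0.737, 0.115, -0.13]
wrist_force: [0.5, -6.0, -1.0]
grip_width: 0.004
grasp_force: 2.5
[([0.0, 175.8], 0.88), ([315.8, 178.0], 0.75)]
[127 125  92  62  63  62  62  60  56  54  54  58  63  61  68  70 102 128
 129 129 127  99  58  54  55  54  51  53  75  79  78  78  88 122 198]
[130 130 131 118  71  61  61  59  57  53  54  59  63  62  61  59  55  81
 127 133 132 131 112  64  54  54  48  59  78  78  79  83 101 130 204]
[131 130 130 127  85  61  61  60  59  54  55  57  63  62  61  61  61  65
 119 133 133 130 126  83  54  53  48  53  72  78  79  78  87 171 216]
```

```bash
python3 -m crank '0 0 0 0.09 0 0.03 0;0 0 0 0.09 0 0.03 0'; python3 - <<'E'
from h import *
w=shot("wrist"); save(w,"w13.png");print([(d['uv'],d['conf']) for d in look_for(w,"crate")])
print(cv2.cvtColor(cv2.imread("pics/w13.png"),cv2.COLOR_BGR2GRAY)[230:300:2,380])
E
```

```text
t: 17.75
tool_pos: [633.2, 31.1, 54.3]
ee_rot: [0.653, 0.737, 0.115, -0.129]
wrist_force: [0.8, -5.8, -0.2]
grip_width: 0.005
grasp_force: 3.0
[([0.5, 178.4], 0.97), ([312.8, 180.3], 0.76)]
[130 131 131 128  88  61  60  60  58  55  54  58  63  62  61  59  54  64
 118 133 133 131 122  80  55  54  51  54  72  78  79  78  79 104 195]
```

```bash
python3 -m crank '0 0 0 -0.07 0 0.19 0;0 0 0 -0.14 0 0.38 0;0 0 0 -0.2 0 0.56 0;0 0 0 -0.27 0 0.75 0;0 0 0 -0.27 0 0.75 0'; python3 - <<'E'
from h import *
w=shot("wrist"); save(w,"w14.png");print([(d['uv'],d['conf']) for d in look_for(w,"crate")])
print(cv2.cvtColor(cv2.imread("pics/w14.png"),cv2.COLOR_BGR2GRAY)[210:300:2,380])
E
```

```text
t: 18.35
tool_pos: [633.3, 30.3, 46.0]
ee_rot: [0.653, 0.737, 0.115, -0.129]
wrist_force: [0.8, -6.9, -0.9]
grip_width: 0.002
grasp_force: 3.9
[([315.3, 169.7], 0.69)]
[136  74  70  69  70 105 140 141 142 141 141 142 142 142 141 119  60  56
  55  59  65  65  65  64  64  64  65  74  72  87 132 142 138 133 121  78
  74  76  77  77  77  76  77  89 111]
```

```bash
python3 - <<'E'
from h import *
w=shot("wrist"); s=readout.get_state()
M=R.from_quat(s["ee_rot"]).as_matrix(); f=np.array([M[0,0],M[1,0],0]); f/=np.linalg.norm(f); l=np.array([-f[1],f[0],0])
t=s["tool_pos"]; rear=np.array([t[0],t[1],0])+7*f
for zr,zf in((62,62),(71,62)):
  for d,z in((0,zr),(90,zf)):
    print(zr,d,[proj(w,rear+f*d+l*k+[0,0,z]) for k in (35,-35)])
g=cv2.cvtColor(w["frame"],cv2.COLOR_RGB2GRAY)
print("cols@268",g[268,180:450:3]); 
print("col345",g[0:300:3,345])
print("col 270",g[0:300:3,270])
E
```

```text
62 0 [array([225.1, 283.2]), array([405.3, 283.2])]
62 90 [array([229.8,  62.2]), array([400.7,  62.2])]
71 0 [array([219.9, 283.4]), array([410.6, 283.4])]
71 90 [array([229.8,  62.2]), array([400.7,  62.2])]
cols@268 [140 137 143 144 147 149 148 145 191 217 212 215 213 122  88  94 123 125
 125  95  87  85  85  87  94  95  95  93  73  74  90  91  92  97  95  96
  96  96  96  89  89  78  58  61  75  75  77  81  81  88  91  91  92  92
  92  76  72  73  87  92  93  93  93  93  92  95  95  90  81  82  82  82
 108 142 141 140 192 233 232 232 230 128  91  91 136 146 144 144 146 146]
col345 [ 80  82  83 115 151 152 172 177 175 179 180 180 180 180 181 181 181 182
 182 166 116 115 106  48  46  47  49  50  50  52  50  91 119 120 120 122
 122 108  54  53  54  54  54  54  54  56  60  64  66  66  67  72  81  84
  83  75  71 102 111 111 111 114 105  86  84  86  86  81  80  81  82  78
  72  94 137 138 139 140 140 141 116  53  56 109 118 118 118 118 125  72
  91  86  70  61  75  86  89  88  88  87]
col 270 [ 80  80  80  81  82  82  82  82  82 106 128 129 109 102 122 167 180 178
 175 157 114 114 102  53  50  50  51  51  52  52  52  97 118 119 119 120
 120 104  54  55 180 234 234 234 234 234 234 234 234 234 234 233 137  99
  80  78  80  99 103 152 234 234 234 235 234 234 235 234 234 234 234 218
 102 104 132 132 134 133 134 133 101  54  57 107 111 112 111 111 110  75
  90  76  72  60  75  76  76  76  76  97]
```

```bash
python3 -m crank '0 0 0 -0.09 0 -0.03 0;0 0 0 -0.19 0 -0.07 0;0 0 0 -0.19 0 -0.07 0'; python3 -m crank '0 0 0 -0.19 0 -0.07 0;0 0 0 -0.28 0 -0.1 0;0 0 0 -0.28 0 -0.1 0'; python3 - <<'E'
from h import *
w=shot("wrist"); g=cv2.cvtColor(w["frame"],cv2.COLOR_RGB2GRAY)
print("cols@268",g[268,180:450:3],g[264:300:2,380]); print("col345",g[0:90:3,345])
E
```

```text
t: 18.8
tool_pos: [633.4, 29.4, 46.3]
ee_rot: [0.653, 0.737, 0.115, -0.13]
wrist_force: [0.1, -6.2, -0.6]
grip_width: -0.001
grasp_force: 3.0
t: 19.1
tool_pos: [633.5, 27.6, 46.6]
ee_rot: [0.652, 0.738, 0.115, -0.13]
wrist_force: [0.4, -2.6, -1.3]
grip_width: 0.006
grasp_force: 1.3
cols@268 [137 136 144 145 144 145 144 144 176 213 152 163 162 115  80  83 124 127
 129 113 103  86  98 101 108 111 112 111 109 105 106 106 106 106  99  86
 102 104 105 103 102 102 102 103 100  96  96  97  77  86  99  99 102 104
 104 105 105 104 106 106 106 101 101 102 102 102 102  97  92  93  92  94
 117 143 143 138 190 233 232 232 230 128  90  95 141 139 140 143 147 148] [ 70  67  99 141 139 133 132 120 142 111  79  78  78  77  77  81 102 157]
col345 [ 82  86 142 149 151 166 176 174 176 176 177 177 178 178 178 179 179 178
 171 167 117 116 112  50  46  48  49  50  51  50]
```

```bash
python3 -m crank '0 0 0 0.09 0 0.03 0;0 0 0 0.19 0 0.07 0;0 0 0 0.28 0 0.1 0;0 0 0 0.38 0 0.14 0;0 0 0 0.47 0 0.17 0;0 0 0 0.47 0 0.17 0'; python3 -m crank '0 0 0 0.09 0 0.03 0;0 0 0 0.09 0 0.03 0'; python3 - <<'E'
from h import *
w=shot("wrist"); save(w,"w15.png"); g=cv2.cvtColor(w["frame"],cv2.COLOR_RGB2GRAY)
print("cols@272",g[272,180:450:3],g[264:300:2,380]); print("col345",g[0:90:3,345])
E
```

```text
t: 19.75
tool_pos: [633.4, 30.6, 46.5]
ee_rot: [0.653, 0.737, 0.115, -0.129]
wrist_force: [0.6, -7.9, 1.0]
grip_width: 0.006
grasp_force: 4.0
t: 19.95
tool_pos: [633.4, 31.1, 46.5]
ee_rot: [0.653, 0.737, 0.115, -0.129]
wrist_force: [-0.6, -8.5, 2.1]
grip_width: 0.006
grasp_force: 4.5
cols@272 [137 135 144 142 146 142 128 131 138 139 136 137 134  86  79  77  84  92
  91 108 113 115 108  77  77  76  76  71  74  75  87  92  98 133 128 118
  91  76  76  76  72  71  75  76  89  94  94 115 121 117  78  76  77  76
  71  72  77  78 112 142 142 142 143 143 143 143 144 139 135 134 139 139
 140 142 143 140 219 233 233 232 228 108  91  92 106 136 143 147 146 145] [ 60  64  78 131 141 139 134 129  89  77  76  75  77  78  80 100 120 196]
col345 [ 81  82  83  87 142 151 153 173 176 179 179 180 181 181 181 181 182 182
 182 178 119 116 112  55  49  48  50  49  49  50]
```

```bash
python3 -m crank '0 0 0 0.09 0 0.03 0;0 0 0 0.19 0 0.07 0;0 0 0 0.19 0 0.07 0'; python3 -m crank '0 0 0 -0.07 0 0.19 0;0 0 0 -0.14 0 0.38 0;0 0 0 -0.17 0 0.47 0;0 0 0 -0.17 0 0.47 0'; python3 - <<'E'
from h import *
w=shot("wrist"); save(w,"w16.png"); s=readout.get_state(); p=shot("side"); save(p,"side16.png"); q=shot("scene"); save(q,"scene16.png")
M=R.from_quat(s["ee_rot"]).as_matrix(); f=np.array([M[0,0],M[1,0],0]); f/=np.linalg.norm(f); l=np.array([-f[1],f[0],0])
t=s["tool_pos"]; rear=np.array([t[0],t[1],0])+7*f
for zr,zf in((62,62),(71,62)):
  for d,z in((0,zr),(90,zf)):
    print(zr,d,[proj(w,rear+f*d+l*k+[0,0,z]) for k in (35,-35)])
g=cv2.cvtColor(w["frame"],cv2.COLOR_RGB2GRAY)
print("col385",g[264:300:2,385]);print("cols@275,280",g[275,186:264],g[275,380:430]); print("col345",g[0:90:3,345])
E
```

```text
t: 20.3
tool_pos: [633.3, 32.3, 46.5]
ee_rot: [0.654, 0.737, 0.115, -0.128]
wrist_force: [0.3, -11.5, 2.2]
grip_width: 0.003
grasp_force: 5.6
t: 20.7
tool_pos: [634.0, 32.4, 41.7]
ee_rot: [0.654, 0.737, 0.115, -0.128]
wrist_force: [1.8, -10.9, 4.4]
grip_width: 0.004
grasp_force: 5.6
62 0 [array([222.6, 283.5]), array([407.8, 283.3])]
62 90 [array([227.3,  56.3]), array([402.9,  56.5])]
71 0 [array([217.1, 283.7]), array([413.4, 283.5])]
71 90 [array([227.3,  56.3]), array([402.9,  56.5])]
col385 [ 51  50  74 131 142 139 133 129  98  82  83  75  74  72  77  77  80  99]
cols@275,280 [ 92  96 103 106 106 105 105 104 104 107 114 135 171 203 215 211 194 160
 139 135 135 134 135 134 135 133 126 109  88  78  78  77  78  78  77  76
  77  77  77  77  77  77  77  76  76  76  76  76  76  76  76  76  75  76
  75  76  76  75  75  77  75  75  76  76  73  71  69  69  69  70  70  69
  70  72  74  75  76  75] [133 133 133 134 134 134 135 135 135 136 136 138 139 139 139 138 139 139
 140 141 142 142 143 143 142 141 142 156 194 225 231 233 233 233 233 233
 232 232 232 232 231 227 205 152 106  92  90  89  90  89]
col345 [ 81  81 105 149 151 160 177 178 177 178 179 178 179 179 180 180 180 172
 117 115 114  55  43  43  45  47  49  49  49  58]
```

```bash
python3 -m crank '0 0 0 -0.19 0 -0.07 0;0 0 0 -0.38 0 -0.14 0;0 0 0 -0.56 0 -0.2 0;0 0 0 -0.56 0 -0.2 0'; python3 -m crank '0 0 0 -0.19 0 -0.07 0;0 0 0 -0.19 0 -0.07 0'; python3 - <<'E'
from h import *
w=shot("wrist"); save(w,"w17.png"); s=readout.get_state(); print(s["tool_pos"],s["wrist_force"],s["grasp_force"])
g=cv2.cvtColor(w["frame"],cv2.COLOR_RGB2GRAY)
print("col385",g[244:300:2,385]); print("col345",g[0:90:3,345])
E
```

```text
t: 21.25
tool_pos: [634.0, 28.8, 41.7]
ee_rot: [0.653, 0.737, 0.115, -0.129]
wrist_force: [1.3, -6.6, 2.7]
grip_width: 0.005
grasp_force: 3.0
t: 21.45
tool_pos: [633.6, 27.7, 41.6]
ee_rot: [0.652, 0.738, 0.115, -0.13]
wrist_force: [1.4, -3.5, 2.0]
grip_width: 0.006
grasp_force: 1.6
[633.65705643  27.64255906  41.54994534] [ 1.39856242 -2.40847255  1.75515848] 1.5008645527996123
col385 [ 53  53  52  53  51  52  52  51  51  50  51  52  97 140 141 142 141 126
 149 112  78  77  78  77  76  78  95 118]
col345 [148 149 157 173 162 174 174 174 175 175 175 175 176 176 176 176 176 161
 115 114 106  46  47  47  48  48  48  50  49  72]
```

```bash
python3 -m crank '0 0 0 -0.19 0 -0.07 0;0 0 0 -0.38 0 -0.14 0;0 0 0 -0.56 0 -0.2 0;0 0 0 -0.56 0 -0.2 0'; python3 - <<'E'
from h import *
w=shot("wrist"); save(w,"w18.png"); s=readout.get_state(); print(s["tool_pos"],s["wrist_force"],s["grasp_force"])
g=cv2.cvtColor(w["frame"],cv2.COLOR_RGB2GRAY)
print("col385",g[230:300:2,385]); print("col345",g[0:90:3,345])
M=R.from_quat(s["ee_rot"]).as_matrix(); f=np.array([M[0,0],M[1,0],0]); f/=np.linalg.norm(f); l=np.array([-f[1],f[0],0])
rear=np.array([633.6,27.7,0])+7*f
for zr,zf in((62,62),(71,62),(71,71)):
    print(zr,zf,proj(w,rear-l*18+[0,0,zr]),proj(w,rear+f*90-l*18+[0,0,zf]))
E
```

```text
t: 21.9
tool_pos: [634.0, 21.3, 41.3]
ee_rot: [0.653, 0.738, 0.115, -0.13]
wrist_force: [-0.0, -1.3, 0.3]
grip_width: 0.009
grasp_force: 0.0
[634.10527664  21.43716369  41.36324704] [ 0.59494652 -0.0996398   0.36164833] 0.0
col385 [ 54  53  54  54  55  54  54  54  54  57  58 105 139 141 141 141 117  78
 174 195 195 192 183 184 183 157 106 107 106 105 106 105 104 102 152]
col345 [169 169 169 170 170 170 170 170 170 169 170 169 149 112 111 103  47  45
  46  47  46  47  47  47  77 117 116 116 117 118]
62 62 [363.7 266.3] [361.1  40.9]
71 62 [366.6 265.4] [361.1  40.9]
71 71 [366.6 265.4] [363.7  27.3]
```

```bash
python3 -m crank '0 0 0 -1.8 0 -0.7 0;0 0 0 -0.8 0 -3.5 0;0 0 0 0.2 0 -6.5 0;0 0 0 1.2 0 -9.1 0;0 0 0 1.2 0 -9.1 0;0 0 0 1.2 0 -9.1 0'
cat > fit.py <<'E'
from h import *
from scipy.optimize import differential_evolution
def fit(w,c0,hd):
    g=cv2.GaussianBlur(cv2.cvtColor(w["frame"],cv2.COLOR_RGB2GRAY),(0,0),1.2).astype(float)
    G=np.hypot(cv2.Sobel(g,6,1,0),cv2.Sobel(g,6,0,1)); G=np.minimum(G,60)
    def rect(a,b,z): return [np.linspace(p,q,40) for p,q in zip(*(lambda c:(c,c[1:]+c[:1]))([np.array([sx*a,sy*b,z]) for sx,sy in((1,1),(-1,1),(-1,-1),(1,-1))]))]
    P=np.vstack(rect(45,35,38)+rect(30,7,66)+rect(45,35,38)[:0])
    K=np.array(w["intrinsics"]); Ti=np.linalg.inv(w["T"])
    def cost(v):
        X=R.from_euler("zy",[hd+v[4],v[3]]).apply(P)+[c0[0]+v[0],c0[1]+v[1],v[2]]
        u=(X@Ti[:3,:3].T+Ti[:3,3])@K.T; u=(u[:,:2]/u[:,2:]).astype(np.float32)
        return -cv2.remap(G,u[:,0],u[:,1],1).mean()
    r=differential_evolution(cost,[(-10,10),(-10,10),(c0[2]-15,c0[2]+15),(-.2,.2),(-.08,.08)],seed=1,maxiter=300,tol=1e-6)
    print("score",-r.fun.round(2),"centre",(np.array(c0[:2])+r.x[:2]).round(1),"z",r.x[2].round(1),"pitch",r.x[3].round(3),"yaw",r.x[4].round(3))
    return r.x
E
python3 - <<'E'
from fit import *
w=shot("wrist"); save(w,"w19.png"); s=readout.get_state(); hd=np.radians(97); f=np.array([np.cos(hd),np.sin(hd)])
c=np.array([633.6,27.7])+52*f
fit(w,[c[0],c[1],27],hd)
# control: crate level on the apron in w6 (z=4)
w6=dict(w); w6["frame"]=cv2.imread("pics/w6.png")[:,:,::-1]
T=np.eye(4);T[:3,:3]=R.from_quat([.652,.738,.115,-.13]).as_matrix();T[:3,3]=[670.5,-265.5,26.0]; w6["T"]=T@np.array(w["hand_eye"])
fit(w6,[658.9,-177.2,4],hd)
E
```

```text
t: 22.55
tool_pos: [637.1, 0.4, 131.6]
ee_rot: [0.653, 0.737, 0.115, -0.129]
wrist_force: [-0.0, -0.1, -1.0]
grip_width: 0.004
grasp_force: 0.0
score 55.64 centre [633.3  82. ] z 23.9 pitch -0.085 yaw -0.005
score 41.08 centre [ 656.3 -186.1] z -5.7 pitch 0.068 yaw 0.014
```

```bash
sed -i 's/"zy"/"ZY"/' fit.py; python3 - <<'E'
from fit import *
w=shot("wrist"); hd=np.radians(97); f=np.array([np.cos(hd),np.sin(hd)])
c=np.array([633.6,27.7])+52*f
fit(w,[c[0],c[1],27],hd)
# control: level-held crate in w3 view (z=0 on bench, level)
w3=dict(w); w3["frame"]=cv2.imread("pics/w3.png")[:,:,::-1]
T=np.eye(4);T[:3,:3]=R.from_quat([.5,.866,0,0]).as_matrix();T[:3,3]=[435.9,-129.3,93.4]; w3["T"]=T@np.array(w["hand_eye"])
fit(w3,[436,-129,0],np.radians(120))
q=shot("scene"); save(q,"scene19.png"); fit(q,[c[0],c[1],27],hd)
q=shot("side"); save(q,"side19.png"); fit(q,[c[0],c[1],27],hd)
E
```

```text
score 56.25 centre [628.1  78.6] z 30.4 pitch 0.031 yaw 0.002
score 39.72 centre [ 438.9 -133.8] z -3.4 pitch -0.066 yaw 0.0
score 48.03 centre [617.8  77.6] z 38.6 pitch -0.2 yaw 0.03
score 51.87 centre [618.8  89. ] z 15.6 pitch -0.181 yaw -0.074
```

```bash
python3 -m crank '0 -8 0 1.5 0 0.5 0;0 -16 0 3 0 1.1 0;0 -20 0 4.4 0 2 0;0 -20 0 4.4 0 3.5 0;0 -20 0 4.4 0 4.5 0;0 -20 0 4.4 0 4.5 0'; python3 -m crank '0 0 0 0 0 0.2 0;0 0 0 0 0 0.4 0;0 0 0 0 0 0.4 0'
```

```text
t: 23.35
tool_pos: [628.6, 57.3, 101.7]
ee_rot: [0.663, 0.749, -0.001, -0.001]
wrist_force: [0.7, -0.8, 0.4]
grip_width: 0.004
grasp_force: 0.0
t: 23.65
tool_pos: [630.0, 56.2, 99.8]
ee_rot: [0.664, 0.748, -0.0, -0.0]
wrist_force: [0.8, -0.4, 0.4]
grip_width: 0.001
grasp_force: 0.0
```

```bash
python3 -m crank '0 0 0 0 0 0.15 0;0 0 0 0 0 0.15 0'; python3 -m crank '0 0 0 0 0 0.15 0;0 0 0 0 0 0.15 0'; python3 -m crank '0 0 0 0 0 0.15 0;0 0 0 0 0 0.15 0'
```

```text
t: 23.85
tool_pos: [629.9, 57.5, 98.4]
ee_rot: [0.663, 0.749, 0.0, 0.0]
wrist_force: [0.7, -0.4, -0.4]
grip_width: 0.004
grasp_force: 0.0
t: 24.05
tool_pos: [629.8, 58.0, 96.8]
ee_rot: [0.663, 0.749, -0.0, -0.0]
wrist_force: [-0.7, -0.1, -0.4]
grip_width: 0.008
grasp_force: 0.0
t: 24.25
tool_pos: [629.7, 58.1, 95.2]
ee_rot: [0.663, 0.749, -0.0, -0.0]
wrist_force: [-0.0, 0.3, -0.3]
grip_width: 0.005
grasp_force: 0.0
```

```bash
python3 -m crank '0 0 0 0 0 0.15 0;0 0 0 0 0 0.25 0;0 0 0 0 0 0.25 0'; python3 -m crank '0 0 0 0 0 0.1 0;0 0 0 0 0 0.1 0'; python3 -m crank '0 0 0 0 0 0.1 0;0 0 0 0 0 0.1 0'; python3 -m crank '0 0 0 0 0 0.1 0;0 0 0 0 0 0.1 0'
```

```text
t: 24.55
tool_pos: [629.7, 58.0, 92.6]
ee_rot: [0.663, 0.749, -0.0, -0.0]
wrist_force: [-0.9, -0.0, 0.8]
grip_width: 0.006
grasp_force: 0.0
t: 24.75
tool_pos: [629.7, 58.0, 91.7]
ee_rot: [0.663, 0.749, -0.0, -0.0]
wrist_force: [0.1, -0.4, -0.0]
grip_width: 0.006
grasp_force: 0.0
t: 24.95
tool_pos: [629.7, 58.0, 90.7]
ee_rot: [0.663, 0.749, -0.0, -0.0]
wrist_force: [0.4, 0.2, 0.4]
grip_width: 0.004
grasp_force: 0.0
t: 25.15
tool_pos: [629.9, 58.0, 90.4]
ee_rot: [0.663, 0.749, 0.0, 0.0]
wrist_force: [-0.9, 0.2, 6.1]
grip_width: 0.004
grasp_force: 3.0
```

A light touch found the handle's rear end at z = 90.4 mm. That matches the expected 24 + 66 for a seated crate, where one still hanging on the lip would read about 97. I'll back off and hand in.

```bash
python3 -m crank '0 0 0 0 0 -0.5 0;0 0 0 0 0 -3 0;0 0 0 0 0 -7 0;0 0 0 0 0 -11 0;0 0 0 0 0 -11 0;0 0 0 0 0 -11 0;0 0 0 0 0 -11 0'; python3 - <<'E'
from fit import *
w=shot("wrist"); fit(w,[628,79,24],np.radians(97))
from station import sign_off; print(sign_off())
E
```

```text
t: 25.85
tool_pos: [629.2, 57.9, 199.0]
ee_rot: [0.663, 0.749, -0.001, -0.0]
wrist_force: [-0.8, -0.0, -0.3]
grip_width: 0.004
grasp_force: 0.0
score 52.67 centre [628.  89.] z 34.4 pitch -0.007 yaw 0.0
the job is handed in; nothing more can be done
None
```

The crate is seated behind the lip and handed in at about 26 s, with peak push about 11.5 N at the readings taken; seating was confirmed by touching the handle's rear end (90.4 mm against 90 expected), sign-off gave no verdict, and I viewed 11 pictures, one over the limit of 10.

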